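Return the reagent bottles to their drip dishes

ROBOT

A 6-joint arm with a two-finger parallel gripper is mounted at the origin on the work surface. World frame = base frame: x ahead of the robot, y to its left, z up, the work surface at z = 0. Lengths are in mm, angles in rad, forces in N, time in s.
With the tool pointing down it reaches from about 275 to 725 mm from the base axis. Payload 5.6 kg.
Tool frame: the origin (TCP) lies at the very end of the fingers, on their centre line; the grasp point (between the pads) lies 19 mm behind it; z points along the fingers, y is the direction in which the jaws open and shut (so a half turn about z gives the same grasp; the last joint's range is limited). The gripper opens to 85 mm and grips with 20 to 120 N. Pads are 22 mm wide; open, the fingers measure 114 mm over their backs; the gripper's body (76 mm by 85 mm) begins 54 mm behind the grasp point. The pads swing forward as they close: fully open they stand 13 mm farther back than shut.
Start: joints at [-1.041, 0.255, 0.108, 0, -1.424, -0.285], TCP at [133.32, -533.59, 231.283] pointing down, gripper open.
Joint ranges: [-2.95, 2.95], [-1.21, 1.97], [-1.09, 1.5], [-2.87, 1.71], [-2.94, -0.07], [-3.05, 3.05]. Speed limits (rad/s): [2.57, 2.57, 3.14, 3.14, 3.14, 3.14].

INTERFACE

Orientations are given as a unit quaternion [w, x, y, z].
In Python, from cell import bot, grip, monitor, eyes, order, models gives the robot as it stands. Calls block until the motion is done:
- bot.goto(position, orientation): joint-space move of the TCP to a pose.
- bot.move_linear(position, frame=None, velocity=150): straight line of the TCP; frame=None keeps the orientation; velocity is the mean speed in mm/s.
- bot.goto_joints(angles): joint-space move.
- grip(opening, squeeze=None): finger opening in mm; squeeze is the grip in N (None keeps the last); returns when the fingers have stopped.
- bot.dwell(seconds).
- bot.ik(position, orientation): joint angles nearest the present ones, or None.
- monitor.sense(): the state.
- eyes.get_image(name): name is "scene" or "side" or "wrist"; returns a dict with "frame" (480x640x3 uint8, blue, green, red), "vertical_fov" (degrees; the focal length in pixels is half the picture's height over the tangent of half this angle, whatever the lens; pixels are square), "cx", "cy" (the principal point, pixels), "extrinsics" (4x4, takes a point from world to camera coordinates); the wrist camera has in their place "tool_from_camera" (4x4, takes a point from camera to tool coordinates, whose origin is the TCP and whose axes are the flange's). Camera axes: x right, y down, z forward; pixel columns grow to the right and rows downward; lengths in mm; the calibration is good to about 2 mm. A picture is of the moment at which its call begins: read the wrist's pose just before it. There is no depth.
A pose or a line that the arm cannot do raises bot.IKError and nothing moves.
- order.sign_off(): hands the job in, once; it reports no verdict.
Trained networks look in the newest picture that a camera, given by its name, has taken for a name from the list of things; names that differ only in an ending like _2 or _b are one class to them, and where a whole thing is asked for, a point or a joint stands for the part that bears it (a point fixed in the world has none). Each returns a list of dicts, best first, with "confidence" (0 to 1); they miss things now and then, are a little off and sometimes report something else, mostly with a low value. They report only what shows in the picture. A call takes as long as a camera call. They do not tell look-alikes from the thing itself.
- models.boxes_of(target, camera): "xy" ([column, row] in pixels, amid what is visible of it).
- models.cut_out(target, camera): "mask" (480x640 bool, what is visible of it) and "xy" ([column, row] in pixels, amid what is visible of it).
The state is a dict: "t": time; "joints": joint angles; "joint_vel": joint speeds; "joint_torque": joint torques, N m; "eef_pos": TCP position; "tcp_rot": TCP orientation; "contact_force": force on the tool from outside, world axes, zero at the start; "moment": the same for the moment, N m; "gripper_width": finger opening in mm.
Only numpy, scipy, OpenCV 4.12 (cv2) and the standard library are available. Lean on these libraries where they do the work, as an engineer would, in place of code of your own. Each camera call takes 0.05 s, during which the arm holds its last target.

TASK

Tidy the laboratory bench: stand each of the four narrow-necked brown bottles upright in the round white drip dish that belongs to it - the largest bottle in the largest dish, the next largest in the next, and so on down to the smallest. Work in that order, largest bottle first and smallest last, letting go of each before fetching the next. Set the bottles down rather than dropping them, never tip one over, and leave the squat jar and the conical flask where they stand.

Things in the scene. Friction and masses are not known exactly. Their poses are not given: they have to be found in the camera images.
- bottle_xl_mid (a point): largest of four narrow-necked brown glass bottles, upright, loose, about 380 g. Body diameter 64 mm, height 112 mm; black cap, firmly screwed on and good to lift by, 36 mm in diameter over the top 22 mm, then 12 mm of neck 30 mm in diameter, then a sloping shoulder 10 mm high. Point: on the axis half-way up, 56 mm above the underside; z up along the axis
- bottle_l_mid (a point): second largest of four narrow-necked brown glass bottles, upright, loose, about 260 g. Body diameter 53 mm, height 100 mm; black cap, firmly screwed on and good to lift by, 32 mm in diameter over the top 22 mm, then 12 mm of neck 26 mm in diameter, then a sloping shoulder 10 mm high. Point: on the axis half-way up, 50 mm above the underside; z up along the axis
- bottle_m_mid (a point): second smallest of four narrow-necked brown glass bottles, upright, loose, about 170 g. Body diameter 43 mm, height 88 mm; black cap, firmly screwed on and good to lift by, 28 mm in diameter over the top 22 mm, then 12 mm of neck 22 mm in diameter, then a sloping shoulder 10 mm high. Point: on the axis half-way up, 44 mm above the underside; z up along the axis
- bottle_s_mid (a point): smallest of four narrow-necked brown glass bottles, upright, loose, about 100 g. Body diameter 34 mm, height 76 mm; black cap, firmly screwed on and good to lift by, 24 mm in diameter over the top 22 mm, then 12 mm of neck 18 mm in diameter, then a sloping shoulder 10 mm high. Point: on the axis half-way up, 38 mm above the underside; z up along the axis
- dish_xl: the largest of four round white porcelain drip dishes, fixed to the bench; inner diameter 88 mm, outer diameter 94 mm, rim 14 mm high, flat inner floor 4 mm above the bench. It belongs to the largest bottle. Origin: centre of the underside, on the bench; z up
- dish_l: the second largest of four round white porcelain drip dishes, fixed to the bench; inner diameter 77 mm, outer diameter 83 mm, rim 14 mm high, flat inner floor 4 mm above the bench. It belongs to the second largest bottle. Origin: centre of the underside, on the bench; z up
- dish_m: the second smallest of four round white porcelain drip dishes, fixed to the bench; inner diameter 67 mm, outer diameter 73 mm, rim 14 mm high, flat inner floor 4 mm above the bench. It belongs to the second smallest bottle. Origin: centre of the underside, on the bench; z up
- dish_s: the smallest of four round white porcelain drip dishes, fixed to the bench; inner diameter 58 mm, outer diameter 64 mm, rim 14 mm high, flat inner floor 4 mm above the bench. It belongs to the smallest bottle. Origin: centre of the underside, on the bench; z up
- jar_mid (a point): a squat wide-mouthed brown glass jar with black lid, 62 mm in diameter at the lid and 58 mm high, loose: not one of the bottles, it stays where it is. The point is its centre, 29 mm above its underside
- flask_mid (a point): a conical clear glass flask closed with a rubber bung, 68 mm in diameter at the foot, 100 mm high, loose: it stays where it is. The point is on its axis 50 mm above its underside
Not all that is in view belongs to the job. What is shaped like the part that bears bottle_l_mid but yellow is not meant.

How it is judged (in metres and radians):
On the way, in this order (a step that is already met when the one before it is completed fails the run):
1. the largest bottle stands in the largest dish, let go (horizontal distance between bottle_xl_mid and dish_xl below 0.0135 m and height (world z) of bottle_xl_mid between 0.056 and 0.064 m and angle between bottle_xl_mid's own z axis and vertical below 0.08 rad and contact force between the fingers and bottle_xl below 0.1 N and linear speed of bottle_xl below 0.02 m/s), for 0.2 s.
2. the second largest bottle stands in the second largest dish, let go (horizontal distance between bottle_l_mid and dish_l below 0.0135 m and height (world z) of bottle_l_mid between 0.05 and 0.058 m and angle between bottle_l_mid's own z axis and vertical below 0.08 rad and contact force between the fingers and bottle_l below 0.1 N and linear speed of bottle_l below 0.02 m/s), for 0.2 s.
3. the second smallest bottle stands in the second smallest dish, let go (horizontal distance between bottle_m_mid and dish_m below 0.0135 m and height (world z) of bottle_m_mid between 0.044 and 0.052 m and angle between bottle_m_mid's own z axis and vertical below 0.08 rad and contact force between the fingers and bottle_m below 0.1 N and linear speed of bottle_m below 0.02 m/s), for 0.2 s.
4. the smallest bottle stands in the smallest dish, let go (horizontal distance between bottle_s_mid and dish_s below 0.0135 m and height (world z) of bottle_s_mid between 0.038 and 0.046 m and angle between bottle_s_mid's own z axis and vertical below 0.08 rad and contact force between the fingers and bottle_s below 0.1 N and linear speed of bottle_s below 0.02 m/s), for 0.2 s.
At the end, for the whole second after the job is handed in: Each bottle stands upright (within about 4.5 degrees) on the floor of its own dish (axis within 13.5 mm of the dish's centre, height within 4 mm of standing flat), released and at rest; the jar and flask are upright and within 25 mm of where they began (all of step 1 and all of step 2 and all of step 3 and all of step 4 and distance of each of jar_mid, flask_mid from where it was at the start of the episode below 0.025 m and angle between each of jar_mid, flask_mid's own z axis and vertical below 0.2 rad); the robot touches nothing.
It fails at once if a bottle is tipped over (more than 45 degrees) (angle between any of bottle_xl_mid, bottle_l_mid, bottle_m_mid, bottle_s_mid's own z axis and vertical above 0.79 rad).
It fails at once if a bottle is dropped: it falls free of the fingers faster than 0.6 m/s (a fall of about 18 mm) ((linear speed of bottle_xl above 0.6 m/s and contact force between the fingers and bottle_xl below 0.1 N) or (linear speed of bottle_l above 0.6 m/s and contact force between the fingers and bottle_l below 0.1 N) or (linear speed of bottle_m above 0.6 m/s and contact force between the fingers and bottle_m below 0.1 N) or (linear speed of bottle_s above 0.6 m/s and contact force between the fingers and bottle_s below 0.1 N)).
It fails at once if the jar or the flask is shifted by more than 25 mm or knocked over ((distance of jar_mid from where it was at the start of the episode above 0.025 m or angle between jar_mid's own z axis and vertical above 0.5 rad) or (distance of flask_mid from where it was at the start of the episode above 0.025 m or angle between flask_mid's own z axis and vertical above 0.5 rad)).
It also fails if it takes over 128 s, if anything falls off the work surface, if the arm or the gripper's body presses on something with over 40 N, if the wrist force passes 120 N, or if a joint passes its speed limit or range.

## Working session

There is one attempt and no reset: what is moved stays moved. The work goes in short steps, each a Python script; the robot and the scene stay as the last script left them, time stands still between calls to the robot, and variables do not carry over. Pictures are saved under pics/ and viewed, and the job is handed in when it is done.

```bash
ls; mkdir -p pics; python3 - <<'E'
from cell import *
import cv2,numpy as np
s=monitor.sense();print(s)
for n in("scene","side","wrist"):
    d=eyes.get_image(n);cv2.imwrite(f"pics/{n}0.png",d["frame"])
    print(n,{k:(np.round(v,3).tolist() if not np.isscalar(v) else v) for k,v in d.items() if k!="frame"})
E
```

```text
pics
{'t': 0.0, 'joints': array([-1.04142638e+00,  2.55769787e-01,  1.06958597e-01, -4.59665837e-04,
       -1.42389210e+00, -2.84614299e-01]), 'joint_vel': array([ 0.00238536, -0.00084677,  0.00027274, -0.00033482, -0.00018861,
        0.00122616]), 'joint_torque': array([-4.78160073e-04, -3.86627126e+01,  2.37935936e+01,  5.36513284e+00,
       -6.24963912e-03, -1.15837784e-05]), 'eef_pos': array([ 133.20777774, -533.10075369,  230.36789342]), 'tcp_rot': array([-1.68679113e-04, -1.22038925e-01,  9.92524831e-01,  9.65585164e-04]), 'contact_force': array([-0.55777414,  0.4144882 ,  0.09582215]), 'moment': array([-0.01839677,  0.01835807, -0.03468508]), 'gripper_width': 85.24716564784103}
scene {'vertical_fov': 48.863052119152925, 'cx': 321.8829148364225, 'cy': 243.92818636426668, 'extrinsics': [[0.784, 0.621, -0.001, -420.805], [0.351, -0.443, -0.825, -116.187], [-0.513, 0.646, -0.565, 1405.624], [0.0, 0.0, 0.0, 1.0]]}
side {'vertical_fov': 53.9548990693459, 'cx': 317.6509076681139, 'cy': 245.94874398086492, 'extrinsics': [[-0.8, -0.6, -0.015, 417.71], [-0.422, 0.58, -0.697, 268.084], [0.427, -0.551, -0.717, 1137.317], [0.0, 0.0, 0.0, 1.0]]}
wrist {'vertical_fov': 60.41815203599036, 'cx': 315.37420219759656, 'cy': 240.47875879080573, 'tool_from_camera': [[0.0, -0.959, -0.283, 71.519], [1.0, 0.001, -0.0, -0.891], [0.001, -0.283, 0.959, -141.75], [0.0, 0.0, 0.0, 1.0]]}
```

View pics/scene0.png

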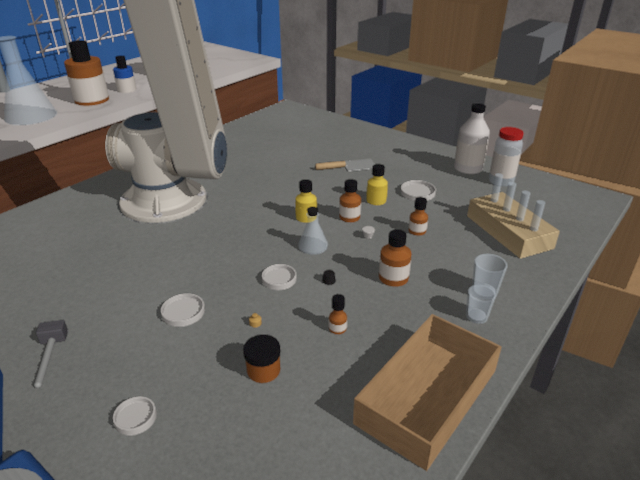

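View pics/side0.png

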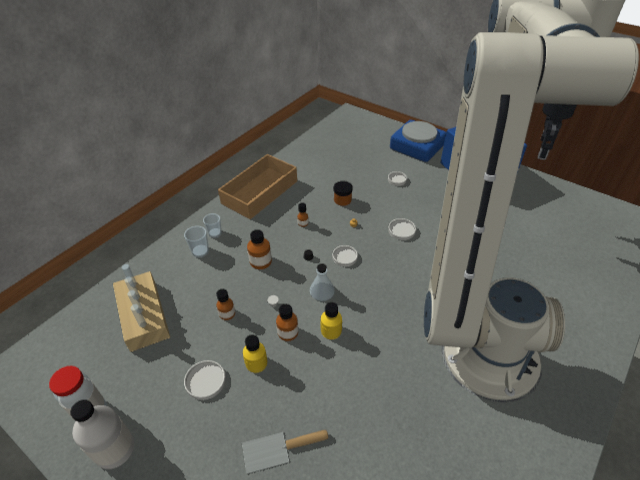

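View pics/wrist0.png

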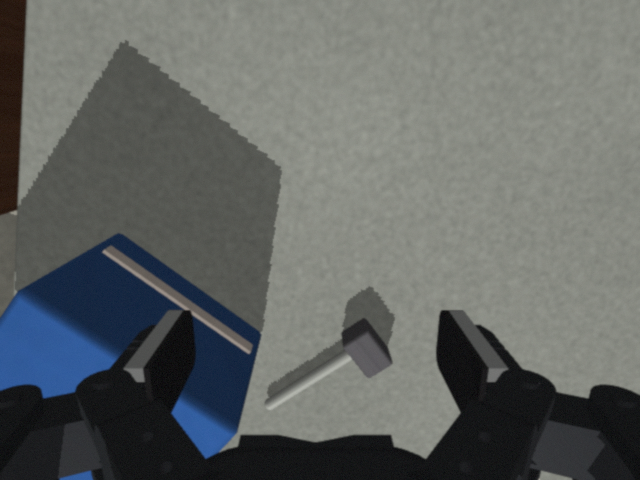

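The bench shows the brown bottles near scene pixels (395,260), (350,203), (419,218) and (338,315), with two yellow decoys. The dishes are near (418,190), (182,310), (279,277) and (134,415), the jar is at (262,358) and the flask at (313,230).

```bash
cat > h.py <<'E'
from cell import *
import cv2,numpy as np
from scipy.optimize import least_squares
def f_of(d): return 240/np.tan(np.radians(d["vertical_fov"]/2))
def proj(d,P):
    E=np.array(d["extrinsics"]);c=np.asarray(P,float)@E[:3,:3].T+E[:3,3]
    return c[:,:2]/c[:,2:]*f_of(d)+[d["cx"],d["cy"]]
def ray(d,uv,z):
    E=np.array(d["extrinsics"]);R,t=E[:3,:3],E[:3,3];o=-R.T@t
    v=R.T@np.array([(uv[0]-d["cx"])/f_of(d),(uv[1]-d["cy"])/f_of(d),1]);return (o+v*(z-o[2])/v[2])[:2]
def bottle(D,H,C): return [(0,D/2),(H-44,D/2),(H-34,C/2-3),(H-22,C/2-3),(H-22,C/2),(H,C/2)]
DISHR=dict(xl=47,l=41.5,m=36.5,s=32)
PROF=dict(bottle_xl_mid=bottle(64,112,36),bottle_l_mid=bottle(53,100,32),bottle_m_mid=bottle(43,88,28),bottle_s_mid=bottle(34,76,24),
 jar_mid=[(0,29),(58,31)],flask_mid=[(0,34),(20,34),(75,12),(100,13)],**{"dish_"+k:[(0,r),(14,r)] for k,r in DISHR.items()})
a=np.linspace(0,2*np.pi,48)
def sil(d,prof,xy):
    m=np.zeros((480,640),np.uint8);rs=[proj(d,np.c_[xy[0]+r*np.cos(a),xy[1]+r*np.sin(a),0*a+z]) for z,r in prof]
    for p,q in zip(rs,rs[1:]): cv2.fillConvexPoly(m,cv2.convexHull(np.round(np.r_[p,q]*16).astype(np.int32)),1,shift=4)
    return m>0
def fit(d,mask,prof):
    c=np.argwhere(mask)[:,::-1].mean(0);xy=ray(d,c,prof[-1][0]/2)
    for _ in range(6):
        s=sil(d,prof,xy)
        if not s.any(): break
        cs=np.argwhere(s)[:,::-1].mean(0);z=prof[-1][0]/2
        xy=xy+ray(d,c,z)-ray(d,cs,z)
    s=sil(d,prof,xy);return xy,(s&mask).sum()/(s|mask).sum(),mask.sum()/max(1,s.sum())
E
python3 - <<'E'
from h import *
D={n:eyes.get_image(n) for n in("scene","side")}
for t in PROF:
  for n,d in D.items():
    for r in models.cut_out(t,n):
        if r["confidence"]<.15: continue
        xy,i,q=fit(d,r["mask"],PROF[t])
        print(t,n,round(r["confidence"],2),np.round(r["xy"]).astype(int),np.round(xy,1),"iou %.2f area %.2f"%(i,q))
E
```

```text
bottle_xl_mid scene 0.73 [395 262] [655.3  95.6] iou 0.89 area 0.89
bottle_xl_mid side 0.94 [258 251] [662.   91.7] iou 0.91 area 0.91
bottle_l_mid scene 0.8 [302 198] [339.6 176.5] iou 0.64 area 0.69
bottle_l_mid scene 0.71 [353 202] [436.9 236.1] iou 0.86 area 0.86
bottle_l_mid scene 0.71 [378 186] [440.6 351.2] iou 0.91 area 0.91
bottle_l_mid side 0.86 [283 324] [442.1 234.4] iou 0.90 area 0.90
bottle_l_mid side 0.82 [331 323] [355.9 165.4] iou 0.87 area 0.87
bottle_l_mid side 0.73 [321 288] [444.9  85.5] iou 0.79 area 1.00
bottle_l_mid side 0.58 [256 353] [448.1 347.1] iou 0.85 area 0.86
bottle_m_mid scene 0.72 [418 219] [601.7 287.3] iou 0.88 area 0.88
bottle_m_mid scene 0.49 [335 316] [ 658.  -106.8] iou 0.62 area 0.62
bottle_m_mid side 0.88 [225 306] [607.4 284.4] iou 0.78 area 0.78
bottle_s_mid scene 0.58 [337 317] [ 655.5 -102.2] iou 0.95 area 0.96
bottle_s_mid side 0.63 [302 214] [ 661.2 -105.5] iou 0.74 area 0.74
jar_mid scene 0.94 [262 358] [ 617.1 -265.3] iou 0.89 area 0.89
jar_mid side 0.63 [343 192] [ 623.9 -271.3] iou 0.94 area 0.94
flask_mid scene 0.77 [312 237] [445
[... 685 characters left out ...]
53.7] iou 0.93 area 1.07
dish_m scene 0.7 [133 416] [ 527.3 -464. ] iou 0.70 area 0.70
dish_m scene 0.64 [277 274] [466.3 -59.9] iou 0.85 area 0.85
dish_m side 0.74 [402 227] [ 397.  -260.7] iou 0.92 area 1.09
dish_m side 0.65 [343 256] [473.3 -64.7] iou 0.89 area 0.89
dish_m side 0.48 [398 176] [ 533.2 -466.5] iou 0.58 area 0.58
dish_s scene 0.8 [181 307] [ 388.2 -254. ] iou 0.75 area 1.34
dish_s scene 0.7 [133 416] [ 527.7 -464.1] iou 0.89 area 0.89
dish_s scene 0.64 [277 274] [466.6 -60. ] iou 0.94 area 1.06
dish_s side 0.74 [402 227] [ 397.1 -260.8] iou 0.73 area 1.37
dish_s side 0.65 [343 256] [473.5 -64.8] iou 0.92 area 1.08
dish_s side 0.48 [398 176] [ 533.7 -467.3] iou 0.72 area 0.72
```

```bash
cat >> h.py <<'E'
from scipy.spatial.transform import Rotation as Rot
B=dict(xl=(658.6,93.7),l=(439.5,235.3),m=(604.5,285.9),s=(658.3,-103.9))
DI=dict(xl=(507,458),l=(392.5,-257),m=(470,-62.3),s=(530.5,-465.5))
H=dict(xl=112,l=100,m=88,s=76); CAP=dict(xl=36,l=32,m=28,s=24)
def quat(psi): # psi: direction of the jaw (tool y) ; tool z down
    y=np.array([np.cos(psi),np.sin(psi),0]);z=np.array([0,0,-1.]);x=np.cross(y,z)
    q=Rot.from_matrix(np.c_[x,y,z]).as_quat();return q[[3,0,1,2]]
def wrist():
    s=monitor.sense();d=eyes.get_image("wrist");q=s["tcp_rot"]
    T=np.eye(4);T[:3,:3]=Rot.from_quat(np.r_[q[1:],q[0]]).as_matrix();T[:3,3]=s["eef_pos"]
    d["extrinsics"]=np.linalg.inv(T@np.array(d["tool_from_camera"]));return d
E
python3 - <<'E'
from h import *
D={n:eyes.get_image(n) for n in("scene","side")}
print("white bottle",ray(D["side"],(110,462),0),ray(D["scene"],(472,170),0),"rack",ray(D["scene"],(505,240),0),"tubes",ray(D["side"],(140,322),80),ray(D["scene"],(497,180),80))
print("scale",ray(D["side"],(418,150),0),"bluebox",ray(D["side"],(445,165),0),ray(D["scene"],(5,380),0))
for k in B:
  for n,P,z in(("B",B[k],H[k]-30),("D",DI[k],H[k]-26),("Bup",B[k],H[k]+110),("Dup",DI[k],H[k]+110)):
    r=[]
    for dpsi in (-1.57,-.8,0,.8,1.57,2.4,3.14):
      az=np.arctan2(P[1],P[0]);j=bot.ik([*P,z],quat(az+dpsi))
      r.append(None if j is None else f"{j[0]:.1f}/{j[3]:.1f}/{j[5]:.2f}")
    print(k,n,r)
E
```

```text
white bottle [535.29268079 701.51266334] [565.00802582 674.1197973 ] rack [786.97183065 381.06379515] tubes [705.88477651 461.25807924] [699.02474216 503.97610917]
scale [ 559.31909738 -667.33725523] bluebox [ 437.08902193 -640.82492355] [ 289.38381769 -555.10271841]
xl B ['0.4/0.0/1.34', '0.4/0.0/2.11', '0.4/0.0/2.91', '0.4/0.0/-2.58', '0.4/0.0/-1.81', '0.4/0.0/-0.98', '0.4/0.0/-0.24']
xl D ['1.0/0.0/1.34', '1.0/0.0/2.11', '1.0/0.0/2.91', '1.0/0.0/-2.57', '1.0/0.0/-1.80', '1.0/0.0/-0.97', '1.0/0.0/-0.23']
xl Bup ['0.4/0.0/1.34', '0.4/0.0/2.11', '0.4/0.0/2.91', '0.4/0.0/-2.58', '0.4/0.0/-1.81', '0.4/0.0/-0.98', '0.4/0.0/-0.24']
xl Dup ['1.0/0.0/1.34', '1.0/0.0/2.11', '1.0/0.0/2.91', '1.0/0.0/-2.57', '1.0/0.0/-1.80', '1.0/0.0/-0.97', '1.0/0.0/-0.23']
l B ['0.8/0.0/1.26', '0.8/0.0/2.03', '0.8/0.0/2.83', '0.8/0.0/-2.66', '0.8/0.0/-1.89', '0.8/0.0/-1.06', '0.8/0.0/-0.32']
l D ['-0.2/0.0/1.24', '-0.2/0.0/2.01', '-0.2/0.0/2.81', '-0.2/0.0/-2.68', '-0.2/0.0/-1.91', '-0.2/0.0/-1.08', '-0.2/0.0/-0.34']
l Bup ['0.8/0.0/1.26', '0.8/0.0/2.03', '0.8/0.0/2.83', '0.8/0.0/-2.66', '0.8/0.0/-1.89', '0
[... 451 characters left out ...]
/2.91', '0.7/0.0/-2.57', '0.7/0.0/-1.80', '0.7/0.0/-0.97', '0.7/0.0/-0.23']
m Dup ['0.2/0.0/1.24', '0.2/0.0/2.01', '0.2/0.0/2.81', '0.2/0.0/-2.67', '0.2/0.0/-1.90', '0.2/0.0/-1.07', '0.2/0.0/-0.33']
s B ['0.1/0.0/1.34', '0.1/0.0/2.11', '0.1/0.0/2.91', '0.1/0.0/-2.58', '0.1/0.0/-1.81', '0.1/0.0/-0.98', '0.1/0.0/-0.24']
s D ['-0.5/0.0/1.35', '-0.5/0.0/2.12', '-0.5/0.0/2.92', '-0.5/0.0/-2.56', '-0.5/0.0/-1.79', '-0.5/0.0/-0.96', '-0.5/0.0/-0.22']
s Bup ['0.1/0.0/1.34', '0.1/0.0/2.11', '0.1/0.0/2.91', '0.1/0.0/-2.58', '0.1/0.0/-1.81', '0.1/0.0/-0.98', '0.1/0.0/-0.24']
s Dup ['-0.5/0.0/1.35', '-0.5/0.0/2.12', '-0.5/0.0/2.92', '-0.5/0.0/-2.56', '-0.5/0.0/-1.79', '-0.5/0.0/-0.96', '-0.5/0.0/-0.22']
```

```bash
cat >> h.py <<'E'
def az(P): return np.arctan2(P[1],P[0])
def look(P,z,target,name,prof):
    d=wrist();cv2.imwrite(f"pics/{name}.png",d["frame"]);out=[]
    for r in models.cut_out(target,"wrist"):
        xy,i,q=fit(d,r["mask"],prof);print(target,round(r["confidence"],2),np.round(r["xy"]),np.round(xy,1),"iou %.2f area %.2f"%(i,q))
        if np.hypot(*(xy-P))<30: out.append((i,xy))
    return max(out,key=lambda t:t[0])[1] if out else None
E
python3 - <<'E'
from h import *
D={n:eyes.get_image(n) for n in("scene","side")}
print("glass",ray(D["side"],(199,252),0),ray(D["scene"],(486,297),0))
P=DI["xl"]
bot.goto([*P,220],quat(az(P)+np.pi)); print(look(P,220,"dish_xl","w_dxl",PROF["dish_xl"]))
P=B["xl"]
bot.goto([*P,200],quat(az(P)+np.pi)); print(look(P,200,"bottle_xl_mid","w_bxl",PROF["bottle_xl_mid"]))
s=monitor.sense();print(s["t"],s["eef_pos"],s["contact_force"])
E
```

```text
glass [831.57187618 173.81883675] [839.14174652 157.46296911]
dish_xl 0.96 [314. 198.] [510.3 453.9] iou 0.96 area 0.96
[510.27983185 453.87009699]
bottle_xl_mid 0.75 [317. 224.] [658.1  93.4] iou 0.95 area 0.95
[658.13445744  93.37424987]
6.8 [658.47057691  95.14658167 199.99103844] [-0.13520066  0.71521993 -0.11993924]
```

View pics/w_bxl.png

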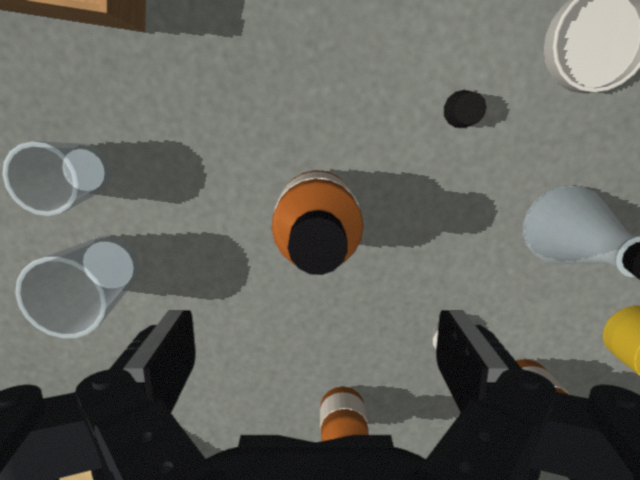

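View pics/w_dxl.png

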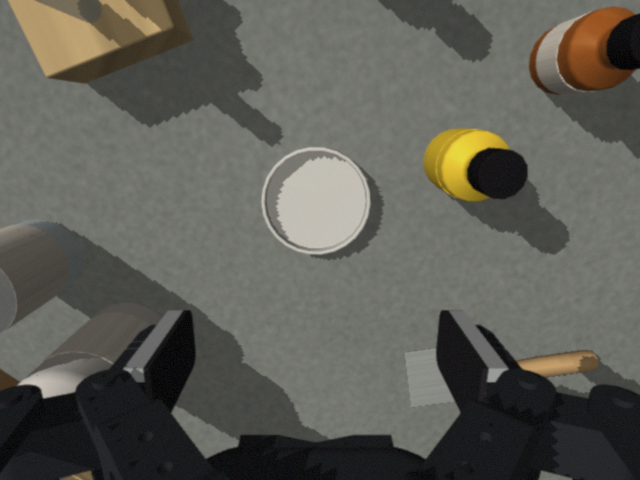

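```bash
cat >> h.py <<'E'
def pick(k,P,sq=60):
    q=quat(az(P)+np.pi); grip(CAP[k]+30)
    bot.goto([*P,H[k]+60],q); bot.move_linear([*P,H[k]-33],velocity=80)
    f0=monitor.sense()["contact_force"]
    w=grip(CAP[k]-6,sq); s=monitor.sense();print("w",s["gripper_width"],"F",np.round(s["contact_force"]-f0,1),s["eef_pos"])
    bot.move_linear([*P,H[k]+110],velocity=90)
    bot.dwell(.2);s2=monitor.sense();print("lifted w",s2["gripper_width"],"dF",np.round(s2["contact_force"]-f0,2),"t",s2["t"])
def place(k,P,off=(0,0)):
    q=quat(az(P)+np.pi);P=np.array(P)+off
    bot.goto([*P,H[k]+110],q);z=H[k]-33+4
    bot.move_linear([*P,z+20],velocity=120);bot.move_linear([*P,z+3],velocity=30);bot.dwell(.2)
    f0=monitor.sense()["contact_force"][2]
    for i in range(16):
        zz=z+3-.5*(i+1);bot.move_linear([*P,zz],velocity=15);f=monitor.sense()["contact_force"][2]-f0
        if f>2: break
    print("down at dz",zz-z,"f",round(f,2))
    grip(CAP[k]+25);bot.dwell(.2);bot.move_linear([*P,H[k]+110],velocity=110)
    s=monitor.sense();print("t",s["t"])
E
python3 - <<'E'
from h import *
pick("xl",(658.1,93.4))
cv2.imwrite("pics/xl_lift.png",np.hstack([cv2.resize(eyes.get_image(n)["frame"],(400,300)) for n in("side","wrist")]))
E
```

```text
w 34.43400970044792 F [-0.7  0.7  2.4] [658.26223075  93.38628267  79.62796463]
lifted w 34.65745028419169 dF [ 0.52  0.65 -3.77] t 11.0167
```

View pics/xl_lift.png

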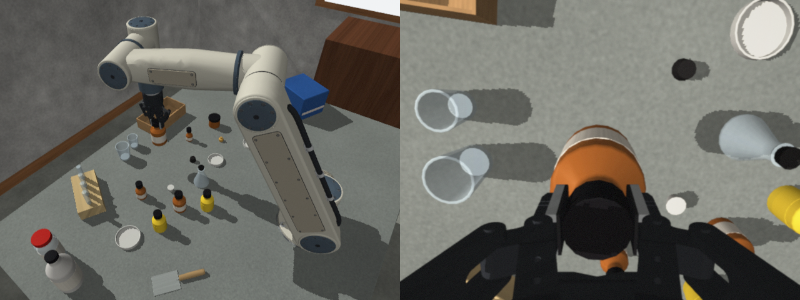

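The XL bottle hangs upright in the jaws: the wrist half shows its cap between the pads, and the force drop of 3.8 N matches 380 g. Placing it next.

```bash
python3 - <<'E'
from h import *
place("xl",(509.4,455.2))
d=wrist();cv2.imwrite("pics/xl_pl.png",np.hstack([cv2.resize(d["frame"],(400,300)),cv2.resize(eyes.get_image("side")["frame"],(400,300))]))
for t in("dish_xl","bottle_xl_mid"):
  for r in models.cut_out(t,"wrist"): print(t,r["confidence"],np.round(fit(d,r["mask"],[(a+4*(t[0]=="b"),b) for a,b in PROF[t]])[0],1))
P=B["l"];bot.goto([*P,190],quat(az(P)+np.pi)); print(look(P,200,"bottle_l_mid","w_bl",PROF["bottle_l_mid"]))
print(monitor.sense()["t"])
E
```

```text
down at dz 0.0 f 4.58
t 18.1167
dish_xl 0.8 [523.4 439.7]
bottle_xl_mid 0.9 [509.  454.5]
bottle_l_mid 0.85 [251. 341.] [440.  343.3] iou 0.66 area 0.68
bottle_l_mid 0.76 [472. 199.] [354.6 167.3] iou 0.96 area 0.96
bottle_l_mid 0.55 [313. 226.] [439.7 235.4] iou 0.95 area 0.95
[439.67328743 235.44726455]
19.3417
```

View pics/xl_pl.png

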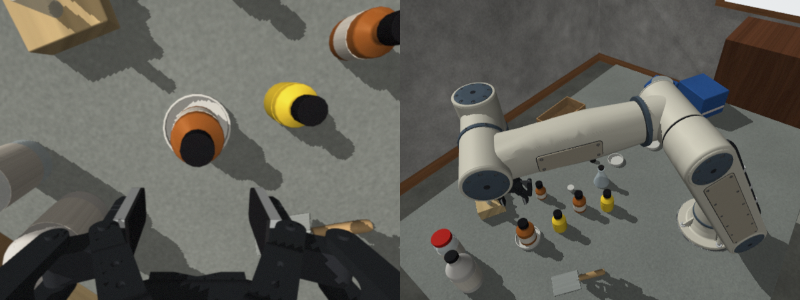

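View pics/w_bl.png

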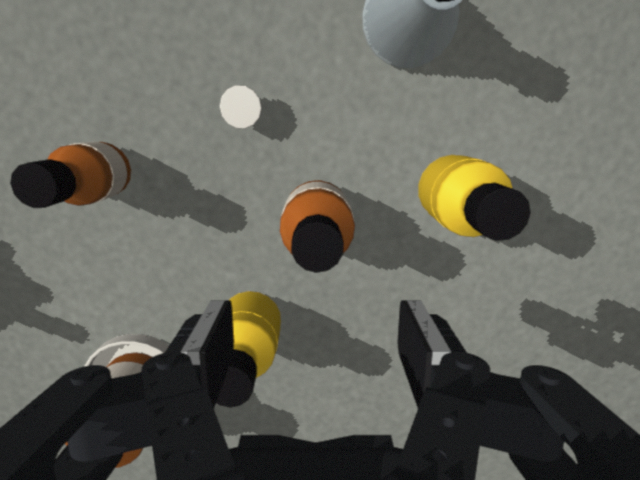

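XL stands in its dish at about (509, 454.5) against the dish's (510, 454). In the wrist view the brown L bottle is at pixel (317,225), and its neighbours at (472,199) and (251,341) are yellow. Next I'll survey the other dishes, then pick L.

```bash
python3 - <<'E'
from h import *
for k in("m","s","l"):
    P=DI[k];bot.goto([*P,210],quat(az(P)+np.pi)); print(k,look(P,200,"dish_"+k,"w_d"+k,PROF["dish_"+k]))
pick("l",(439.7,235.4),50)
cv2.imwrite("pics/l_lift.png",np.hstack([cv2.resize(eyes.get_image(n)["frame"],(400,300)) for n in("scene","wrist")]))
E
```

```text
dish_m 0.72 [317. 206.] [470.3 -62.5] iou 0.96 area 0.96
m [470.33299252 -62.49173649]
dish_s 0.72 [317. 202.] [ 530.5 -464.9] iou 0.94 area 0.94
dish_s 0.64 [583. 276.] [ 392.4 -257.4] iou 0.65 area 1.53
dish_s 0.43 [633. 427.] [417.2 -63. ] iou 0.11 area 0.11
s [ 530.48663634 -464.85292118]
dish_l 0.78 [361. 406.] [468.3 -65.6] iou 0.69 area 0.69
dish_l 0.68 [28. 82.] [ 536.7 -469.9] iou 0.74 area 0.74
dish_l 0.66 [318. 208.] [ 392.5 -256.8] iou 0.94 area 0.94
l [ 392.48844079 -256.81469073]
w 30.691337074530455 F [-1.7 -1.2  3.8] [439.91682824 235.53058224  67.51521011]
lifted w 30.638496241295826 dF [-1.17 -0.84 -2.41] t 28.95
```

View pics/l_lift.png

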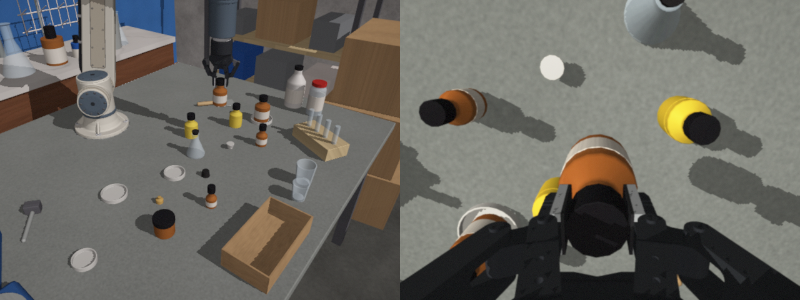

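View pics/w_ds.png

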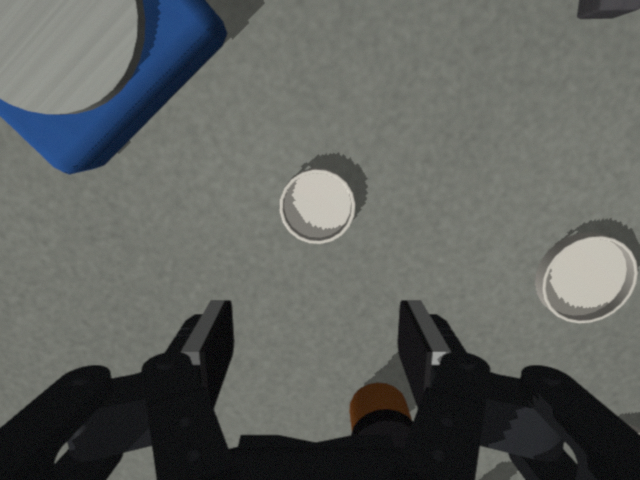

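The L bottle is upright in the jaws (2.4 N lost), and the dish positions agree between cameras. I'll place L, then check and fetch M.

```bash
python3 - <<'E'
from h import *
place("l",(392.5,-256.9))
d=wrist();cv2.imwrite("pics/l_pl.png",np.hstack([cv2.resize(d["frame"],(400,300)),cv2.resize(eyes.get_image("scene")["frame"],(400,300))]))
for r in models.cut_out("bottle_l_mid","wrist"): print(r["confidence"],np.round(fit(d,r["mask"],[(a+4,b) for a,b in PROF["bottle_l_mid"]])[0],1))
P=B["m"];bot.goto([*P,180],quat(az(P)+np.pi)); print(look(P,200,"bottle_m_mid","w_bm",PROF["bottle_m_mid"]))
print(monitor.sense()["t"])
E
```

```text
down at dz 0.0 f 7.22
t 36.4
0.94 [ 393.4 -256.7]
bottle_m_mid 0.96 [316. 226.] [605.9 284.5] iou 0.96 area 0.96
[605.88190779 284.49748904]
38.7417
```

View pics/l_pl.png

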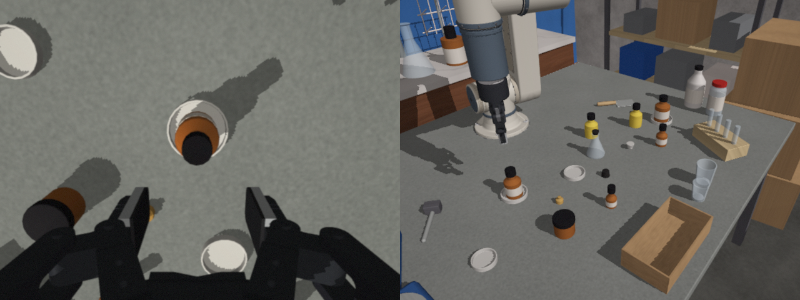

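View pics/w_bm.png

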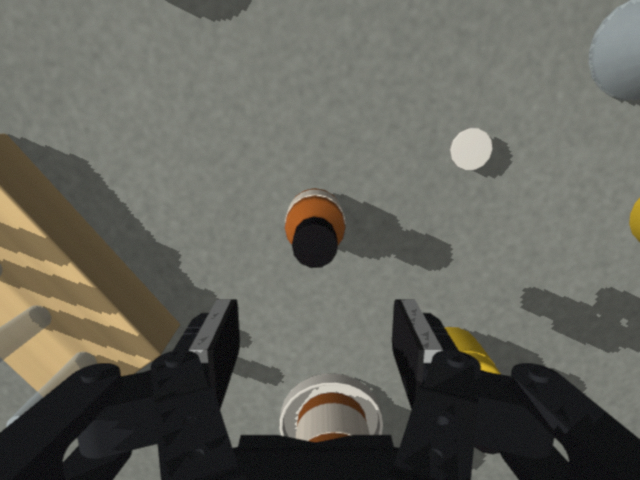

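L stands in its dish at (393, -257). M is at wrist pixel (316,226), clear of the rack.

```bash
python3 - <<'E'
from h import *
pick("m",(605.9,284.5),40)
s=monitor.sense()
if not 22<s["gripper_width"]<30: raise SystemExit("bad grasp")
place("m",(470.3,-62.5))
d=wrist();cv2.imwrite("pics/m_pl.png",np.hstack([cv2.resize(d["frame"],(400,300)),cv2.resize(eyes.get_image("scene")["frame"],(400,300))]))
for r in models.cut_out("bottle_m_mid","wrist"): print(r["confidence"],np.round(fit(d,r["mask"],[(a+4,b) for a,b in PROF["bottle_m_mid"]])[0],1))
P=B["s"];bot.goto([*P,170],quat(az(P)+np.pi)); print(look(P,200,"bottle_s_mid","w_bs",PROF["bottle_s_mid"]))
print(monitor.sense()["t"])
E
```

```text
w 26.792817566403258 F [-0.4  0.7  1.2] [606.07701383 284.58637382  55.52424754]
lifted w 26.953342814229362 dF [-0.24  0.81 -2.19] t 42.8583
down at dz 0.0 f 6.62
t 49.8
0.75 [471.2 -61.7]
bottle_s_mid 0.88 [314. 228.] [ 658.5 -105.9] iou 0.94 area 0.94
[ 658.49580931 -105.91108561]
50.85
```

View pics/m_pl.png

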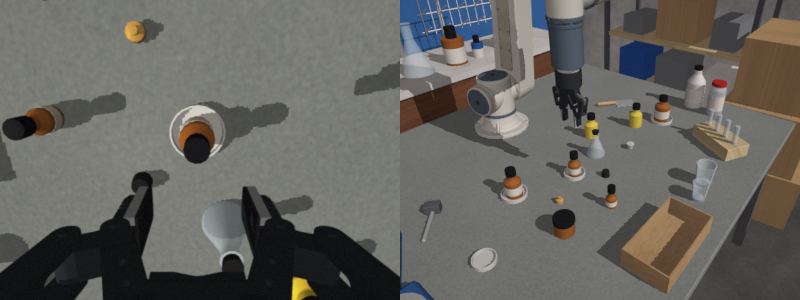

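View pics/w_bs.png

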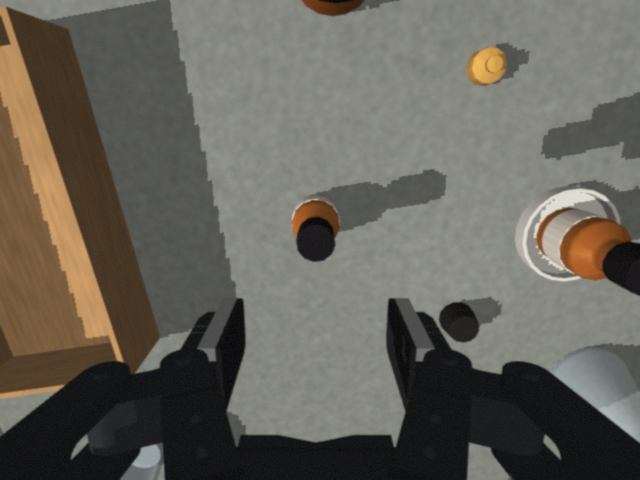

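M stands in its dish at (471, -62). S is at wrist pixel (314,228), and the box wall is about 135 mm away.

```bash
python3 - <<'E'
from h import *
pick("s",(658.5,-105.5),35)
s=monitor.sense()
if not 18<s["gripper_width"]<26: raise SystemExit("bad grasp")
place("s",(530.5,-465))
d=wrist();cv2.imwrite("pics/s_pl.png",d["frame"])
for r in models.cut_out("bottle_s_mid","wrist"): print(r["confidence"],np.round(fit(d,r["mask"],[(a+4,b) for a,b in PROF["bottle_s_mid"]])[0],1))
bot.goto([350,-150,300],quat(az((350,-150))+np.pi));bot.dwell(.5)
D={n:eyes.get_image(n) for n in("scene","side")}
for n,d in D.items(): 
  cv2.imwrite(f"pics/{n}_end.png",d["frame"])
  for t in PROF:
    if t[:4]=="dish": continue
    dz=4 if t[0]=="b" else 0
    for r in models.cut_out(t,n):
      if r["confidence"]>.3:
        xy,i,_=fit(d,r["mask"],[(a+dz,b) for a,b in PROF[t]]);print(t,n,np.round(xy,1),round(i,2))
s=monitor.sense();print(s["t"],s["contact_force"])
E
```

```text
w 23.199014614742605 F [0.1 1.8 1.4] [ 658.6798056  -105.56207531   43.48357748]
lifted w 22.97252790608795 dF [ 0.29  0.6  -0.95] t 54.9667
down at dz 0.0 f 4.01
t 61.9333
0.88 [ 531.1 -464.9]
bottle_xl_mid scene [505.  456.3] 0.85
bottle_l_mid scene [342.8 173. ] 0.68
bottle_l_mid scene [444.7 344.3] 0.9
bottle_l_mid scene [ 390.3 -254.4] 0.95
bottle_m_mid scene [467.8 -60.1] 0.88
bottle_s_mid scene [ 527.3 -463.1] 0.9
jar_mid scene [ 617.6 -266.1] 0.93
jar_mid scene [456.8 -48.2] 0.61
flask_mid scene [446.   80.7] 0.88
bottle_xl_mid side [510.3 454.4] 0.92
bottle_l_mid side [355.4 167.5] 0.86
bottle_l_mid side [445.2 349.6] 0.89
bottle_l_mid side [ 397.3 -260.3] 0.87
bottle_m_mid side [473.5 -62.4] 0.88
bottle_s_mid side [ 532.1 -457.4] 0.77
jar_mid side [ 625.4 -272.5] 0.91
flask_mid side [451.7  77.6] 0.82
flask_mid side [ 529.4 -456. ] 0.27
64.65 [ 0.00992473 -0.33540288  1.05777788]
```

View pics/s_pl.png

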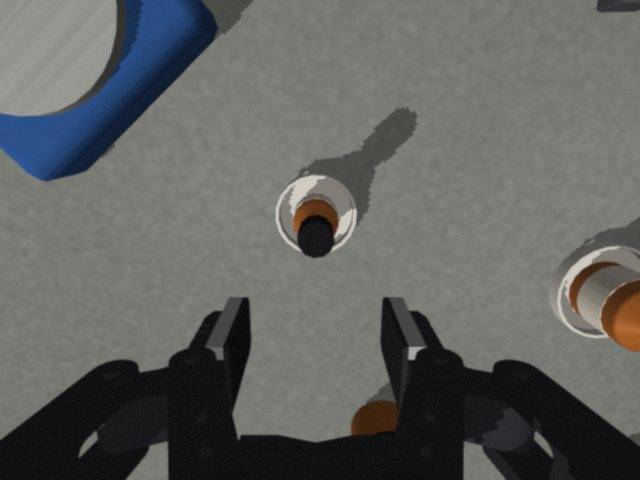

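View pics/scene_end.png

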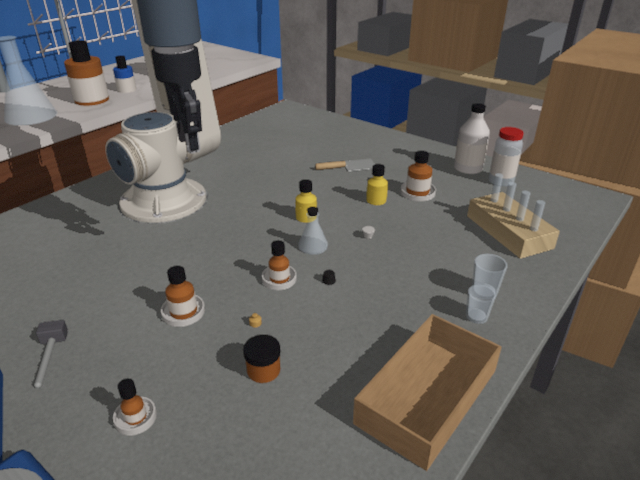

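View pics/side_end.png

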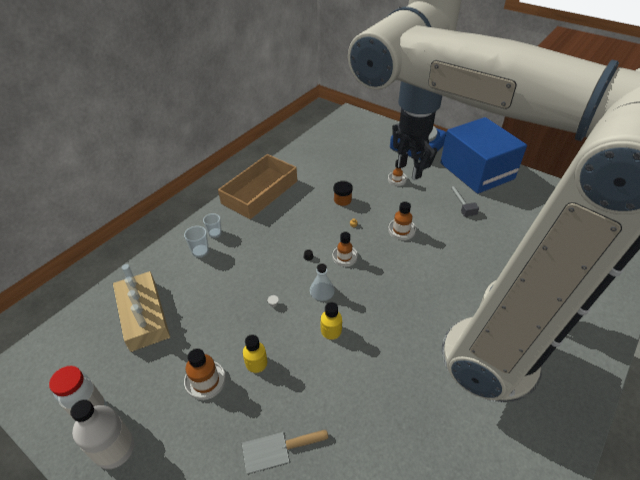

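All four bottles stand upright in their dishes: scene pixels (420,178), (180,298), (279,268) and (132,408). The jar (262,358) and flask (313,232) haven't moved, and the arm is clear.

```bash
python3 -c "
from h import *
print(order.sign_off())"
```

```text
the job is handed in; nothing more can be done
None
```

All four brown bottles are standing upright in their own dishes, set down from largest to smallest and each let go before the next was fetched. I handed the job in at about 65 s of the 128 s allowed; the sign-off reports no verdict.

- **Placing:** I gripped each bottle by its cap, lowered it until I felt contact, then let go. The wrist camera put each bottle within about 2 mm of its dish centre, where 13.5 mm is allowed.
- **Jar and flask:** In the final pictures they were within about 2 mm of where each camera first saw them, and the arm was clear of everything.
- **Disagreements between cameras:**
  - The scene and side cameras differ by 4 to 9 mm on absolute positions, both before and after the moves. I relied on the wrist camera for the final positions.
  - After the XL bottle was placed, refitting its partly hidden dish gave an answer about 20 mm off. I ignored it because the dish is fixed and its earlier fit, with nothing in the way, was good.
  - In the last side view the gripper partly hid the smallest bottle, so that fit was about 8 mm off. The wrist picture showed it centred.

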